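# Clamp a gel cassette into the reclined casting stand

### The job

Set up the tall gel cassette for casting: take it from the plate rack, stand it in the reclined casting stand with its lower edge fully down on the gasket ledge and its back flat against the board, and let go of it. Then take the wide spring clamp off the rack's end panel and clip it, centred and in line with the board, over the top edges of cassette and board so that it pinches both together. Leave the short cassette in the rack and everything else where it stands.

Things in the scene. Friction and masses are not known exactly. Their poses are not given: they have to be found in the camera images.
- cassette: TALL gel cassette: rigid sandwich of two glass plates, grey side spacers, white comb at the top; 10 mm thick (x), 120 wide (y), 100 tall (z, up), 0.15-0.3 kg; front and back alike. Origin: centre of its lower edge. Stands upright in either slot of the white rack; slot walls hold only its two ends, up to 32 mm. Pinch it across its thickness at the middle of its top edge
- short_cassette: SHORT gel cassette, same make, 10 x 120 x 72 mm, in the rack's other slot; to be left there. Origin: centre of its lower edge, z up
- clip: aluminium spring clamp, 100 wide (y), 108 high, 0.14 kg: two like halves at +x and -x, hinged along y; the frame is the +x half's. Origin: on the hinge (barrel 12 mm thick). Jaw pads 28 to 52 mm below it; the two levers above. Parked astride the rack's end panel, barrel resting on the panel's top edge, z up; lift it 50 mm to clear. Front and back alike
- clip_grip (a point): point 36 mm above the clamp's hinge, midway between its two flat levers, where to squeeze them along the clamp's x: 34 mm wide (y), they rise 20 mm farther and lean apart; about 32 mm over their outsides here when parked. Squeezed home (about 17 N here) 18 mm, outsides parallel, jaws fully open. Axes as the clamp's
- clip_jaw (a joint): opening of the clamp's jaws (rad): 0 = pads parallel, 15 mm apart, as parked; -0.28 = shut; +0.38 = fully open, both halves swung alike: pads about 26 mm apart at their upper, 34 mm at their lower (mouth) edges. A spring shuts it, with about 10 N at the pads
- rack: white plastic plate rack, fixed, 190 (x) x 136 (y) mm, grey base 8 mm thick. Origin: underside, below the middle of one slot; slots lie along y at x = 0 and x = +58 mm, floor at z = 8 mm. End panel with the parked clamp: at x = -80 mm, 15 mm thick, 108 mm wide, top at z = 83 mm
- stand: casting stand, fixed: grey base 150 x 140 x 8 mm with two rear struts (y = +-52 mm) that carry the reclined board. Origin: underside, 5 mm from its centre; the board's front looks to its -x, the board leans back to +x
- board: the stand's aluminium board, reclined 30 deg: z up along it, x out of its back, y its width. Origin: on the gasket, where the centre of the cassette's lower edge is when home (cassette z along board z). Front face x = +5, back face x = +11 mm, so cassette and board are together 16 mm thick; 120 mm wide. A front lip (inner face x = -9, to z = 6 mm, flared above to 11) makes a 14 mm wide channel
- board_top (a point): middle of the board's top edge, 99 mm up the board, at half its thickness; axes as the board's. Here a finger cut-out, 60 mm wide and 44 mm deep, is open through the board; a 30 mm wide shoulder stands on each side. The board's back is clear down to z = 45 mm. At the ledge, end cheeks leave the cassette 4 mm play at each end and flare to z = 18 mm
- oil_bottle: amber bottle with black cap, 31 mm across, 70 mm tall, loose bystander; origin under its centre
- dropper: white dropper bottle, 24 mm across, 66 mm tall, loose bystander; origin under its centre
- slides_carton: white carton of slides, 28 x 79 x 22 mm, loose bystander; origin under its centre

How it is judged:
On the way:
1. the tall cassette stands home in the casting stand and has been let go, before the clamp is on (x of cassette in the frame of board between -0.004 and 0.004 m and y of cassette in the frame of board between -0.006 and 0.006 m and z of cassette in the frame of board between -0.004 and 0.004 m and angle between the z axis of cassette and the z axis of board, either way round below 0.06 rad and contact force between each of the fingers, clip and cassette below 0.1 N and linear speed of cassette below 0.02 m/s), for 0.2 s.
At the end, for the whole second after the job is handed in: Tall cassette home on the ledge (4 mm along the board, 6 mm sideways, 4 mm off its face, 3.4 deg); clamp over the top edges, centred to 15 mm, in line to 8.6 deg, hinge 2 to 40 mm above the top edge, pressing cassette and stand by over 1.5 N each; both released and at rest (x of cassette in the frame of board between -0.004 and 0.004 m and y of cassette in the frame of board between -0.006 and 0.006 m and z of cassette in the frame of board between -0.004 and 0.004 m and angle between the z axis of cassette and the z axis of board, either way round below 0.06 rad and x of clip in the frame of board between -0.003 and 0.009 m and y of clip in the frame of board between -0.015 and 0.015 m and z of clip in the frame of board between 0.102 and 0.14 m and angle between the z axis of clip and the z axis of board, either way round below 0.15 rad and angle between the y axis of clip and the y axis of board, either way round below 0.15 rad and contact force between clip and cassette above 1.5 N and contact force between clip and stand above 1.5 N and linear speed of each of cassette, clip below 0.01 m/s and contact force between the fingers and cassette below 0.1 N and contact force between the fingers and clip below 0.1 N); the robot touches nothing.
It fails at once if the short cassette is pulled from its slot or shoved (more than 15 mm) or tipped (distance of short_cassette from where it was at the start of the episode above 0.015 m or angle between short_cassette's own z axis and vertical above 0.3 rad).
It fails at once if a loose bystander is moved more than 20 mm (distance of any of oil_bottle, dropper, slides_carton from where it was at the start of the episode above 0.02 m).
It also fails if it takes over 48 s, if anything falls off the work surface, if the arm or the gripper's body presses on something with over 40 N, if the wrist force passes 120 N, or if a joint passes its speed limit or range.

### The arm

A 6-joint arm with a two-finger parallel gripper is mounted at the origin on a cart in front of the work surface, level with it; the furniture and walls round the work are solid. World frame = base frame: x ahead of the robot, y to its left, z up, the work surface at z = 0. Lengths are in m, angles in rad, forces in N, time in s.
With the tool pointing down it reaches from about 0.375 to 0.9 m from the base axis. Payload 3.1 kg.
Tool frame: the origin (TCP) lies between the finger pads; the fingertips stand 11 mm ahead of it and the grasp point (between the pads) lies 8 mm behind it; z points along the fingers, y is the line along which they close (so a half turn about z gives the same grasp; the last joint's range is limited). The gripper opens to 87 mm and grips with 3 to 60 N. Pads are 19 mm wide; open, the fingers measure 117 mm over their backs; the gripper's body (75 mm by 190 mm) begins 51 mm behind the grasp point.
Start: joints at [1.036, 0.527, 1.433, -0, 1.181, -0.178], TCP at [0.218, 0.586, 0.234] pointing down, gripper open.
Joint ranges: [-3.08, 3.08], [-0.75, 2.2], [0.22, 2.44], [-1.43, 4.57], [0, 2.65], [-2.85, 2.85]. Speed limits (rad/s): [2.79, 2.79, 3.14, 3.14, 3.14, 3.14].

### API

Orientations are given as a unit quaternion [x, y, z, w].
In Python, from rig import get_obs, camera, hand_in gives the robot as it stands.
- The arm moves only by the shell command python3 -m pendant 'ROWS' [FORCE]. ROWS is JSON, a list that holds one entry, the list of rows, each a list of 7 numbers: the shift along the tool's x, y, z in m, then the turn, a rotation vector about the tool's x, y, z in degrees, then the opening, from 0 (shut) to 1 (fully open). In form: [[[x, y, z, ax, ay, az, fingers], ...]]. A call has exactly 5 rows; each row shifts and turns the commanded pose from where the row before left it, along the tool's axes as they then stand; what a row does not reach is not made up. A row lasts 1/8 s, in which the tool goes at most 62.5 mm and 10.7 degrees, less where a joint would pass 70% of its speed; a pose out of reach is approached as far as the arm can. A call with a gripper value outside its range is refused whole. The fingers move at their own pace and stop on an object; FORCE is the grip in N (left out, the last holds). Time passes only in rows, so rows that do not move let the fingers close, or fill a call up. It gives the time, the measured TCP pose, the force, the opening and the grip force at its end, in the units of the state.
- get_obs(): the state, without advancing time (a new reading comes with each control period).
- camera(name): name is "scene" or "side" or "wrist"; returns a dict with "img" (420x560x3 uint8, red, green, blue), "intrinsics" (3x3 intrinsics, pixels), "k1" (the pictures are not rectified: a ray, as slopes to the right and down, at radius r is drawn at 1 + k1 r^2 times it, then the intrinsics apply), "R" (3x3) and "t" (3): a world point X has camera coordinates R X + t; the wrist camera has in their place "T_tool_cam" (4x4, takes a point from camera to tool coordinates, whose origin is the TCP and whose axes are the flange's). Camera axes: x right, y down, z forward; pixel columns grow to the right and rows downward; lengths in m; the calibration is good to about 2 mm. A picture is of the moment at which its call begins: read the wrist's pose just before it. There is no depth.
- hand_in(): hands the job in; it is judged then, once.
The state is a dict: "time": time; "q": joint angles; "joint_velocities": joint speeds; "joint_torque": joint torques, N m; "position": TCP position; "tool_rot": TCP orientation; "ft_force": force on the tool from outside, world axes, zero at the start; "moment": the same for the moment, N m; "grip_width": finger opening in m; "grip_force": force on a finger pad.
Only numpy, scipy, OpenCV 4.12 (cv2) and the standard library are available. Lean on these libraries where they do the work, as an engineer would, in place of code of your own. Each camera call takes 0.05 s, during which the arm holds its last target. There are 200 camera calls.

## Working session

There is one attempt and no reset: what is moved stays moved. The work goes in short steps, Python scripts to look and compute and a shell command to move; the robot and the scene stay as the last step left them, time stands still between calls to the robot, and variables do not carry over. Pictures are saved under pics/ and viewed, at most 10 in all, crops included, and the job is handed in when it is done.

```bash
ls; mkdir -p pics
python3 - <<'E'
from rig import get_obs,camera
import cv2,json,numpy as np
o=get_obs();print({k:np.round(v,3).tolist() for k,v in o.items()})
for n in ["scene","side","wrist"]:
    c=camera(n);cv2.imwrite(f"pics/{n}0.png",c["img"][:,:,::-1])
    print(n,{k:np.round(v,4).tolist() for k,v in c.items() if k!="img"})
E
```

```text
pics
{'time': 0.0, 'q': [1.036, 0.529, 1.434, -0.0, 1.181, -0.179], 'joint_velocities': [-0.001, 0.001, 0.001, 0.001, -0.001, 0.002], 'joint_torque': [-0.001, -44.003, -17.66, 0.063, 0.058, -0.0], 'position': [0.218, 0.585, 0.233], 'tool_rot': [0.177, 0.984, -0.001, -0.0], 'ft_force': [-0.367, -0.341, -0.579], 'moment': [-0.019, -0.04, 0.068], 'grip_force': 0.0, 'grip_width': 0.087}
scene {'intrinsics': [[459.0133, 0.0, 274.5237], [0.0, 459.0133, 213.9696], [0.0, 0.0, 1.0]], 'k1': -0.1522, 'R': [[-0.5423, -0.8399, -0.02], [-0.56, 0.3791, -0.7367], [0.6263, -0.3884, -0.6759]], 't': [0.3322, 0.375, 0.5838]}
side {'intrinsics': [[399.6854, 0.0, 272.8238], [0.0, 399.6854, 211.0569], [0.0, 0.0, 1.0]], 'k1': 0.0255, 'R': [[0.8686, -0.4955, 0.0063], [-0.1972, -0.3572, -0.913], [0.4546, 0.7918, -0.4079]], 't': [-0.4406, 0.2035, 0.5907]}
wrist {'intrinsics': [[295.0341, 0.0, 279.5629], [0.0, 295.0341, 207.8683], [0.0, 0.0, 1.0]], 'k1': -0.0195, 'T_tool_cam': [[0.0008, -0.9525, -0.3047, 0.0849], [1.0, 0.0006, 0.0009, 0.0], [-0.0007, -0.3047, 0.9525, -0.1506], [0.0, 0.0, 0.0, 1.0]]}
```

View pics/scene0.png

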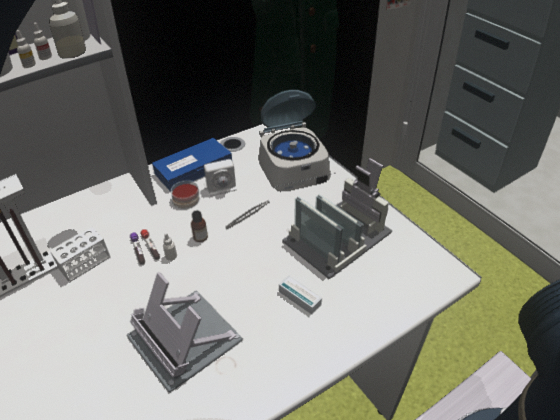

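View pics/side0.png

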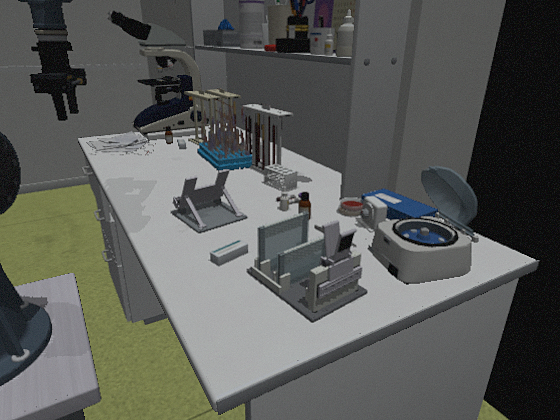

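The scene view shows the rack at about (335,225), with the tall cassette nearest the camera and the clip at (370,180) on the far end. The stand is at (185,330). The side view shows the rack at (310,270) and the stand at (210,205). I'll enlarge both.

Run:
```python
import cv2,numpy as np
a=cv2.imread("pics/scene0.png");b=cv2.imread("pics/side0.png")
def crop(i,x,y,w,h,s):
    c=cv2.resize(i[y:y+h,x:x+w],None,fx=s,fy=s,interpolation=cv2.INTER_CUBIC)
    for k in range(0,w,20): 
        if (x+k)%20==0 or True:
            cv2.line(c,(k*s,0),(k*s,6 if k%100 else 12),(0,0,255),1);cv2.putText(c,str(x+k),(k*s+2,18),0,.35,(0,0,255))
    for k in range(20,h,20):
        cv2.line(c,(0,k*s),(6,k*s),(0,0,255),1);cv2.putText(c,str(y+k),(8,k*s+4),0,.35,(0,0,255))
    return c
cv2.imwrite("pics/c1.png",np.hstack([crop(a,280,150,130,125,3)[:375],crop(a,120,265,130,125,3)]))
cv2.imwrite("pics/c2.png",np.hstack([crop(b,240,210,130,120,4)[:480], crop(b,160,160,90,120,3)[:360].copy() if 0 else cv2.copyMakeBorder(crop(b,165,160,90,75,3),0,255,0,0,cv2.BORDER_CONSTANT)]))
```

```text
(no output)
```

View pics/c1.png

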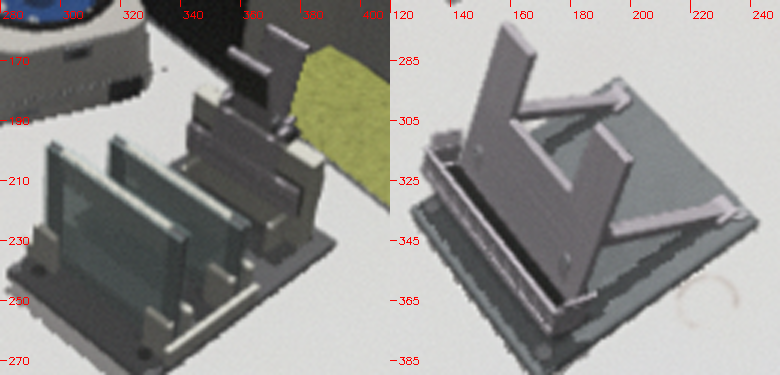

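View pics/c2.png

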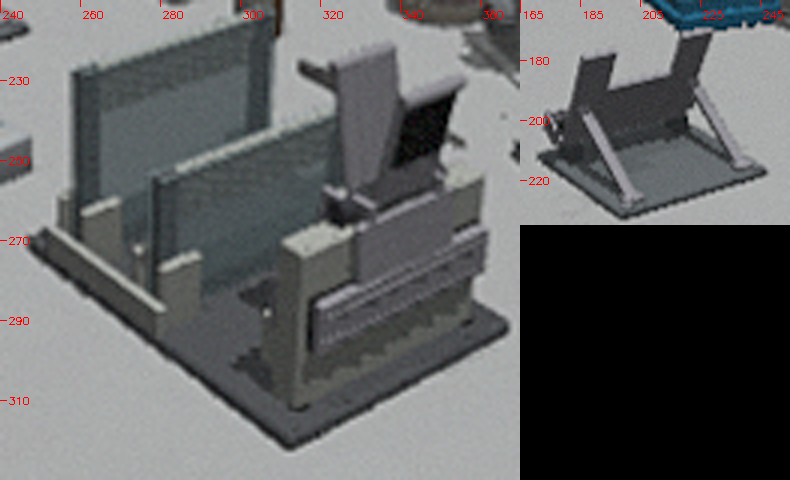

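```bash
cat > h.py <<'E'
import numpy as np,cv2
from scipy.optimize import least_squares
from scipy.spatial.transform import Rotation as Ro
import rig
def cam_fixed(n):
    c=rig.camera(n); return c
def proj(c,X):
    Y=np.asarray(X)@np.array(c["R"]).T+np.array(c["t"]); s=Y[:,:2]/Y[:,2:]
    s=s*(1+c["k1"]*(s**2).sum(1))[:,None]; K=np.array(c["intrinsics"])
    return s*[K[0,0],K[1,1]]+K[:2,2]
def wristcam(n=None):
    o=rig.get_obs(); c=rig.camera("wrist")
    T=np.eye(4);T[:3,:3]=Ro.from_quat(o["tool_rot"]).as_matrix();T[:3,3]=o["position"]
    M=np.linalg.inv(T@np.array(c["T_tool_cam"])); c["R"]=M[:3,:3];c["t"]=M[:3,3]
    if n: cv2.imwrite(n,c["img"][:,:,::-1]); np.savez(n+".npz",**{k:c[k] for k in("R","t","k1","intrinsics")})
    return c
def Rz(a): return Ro.from_euler("z",a).as_matrix()
def rackpts(p,X): return np.asarray(X)@Rz(p[2]).T+[p[0],p[1],0]
def boardR(yaw): return Rz(yaw)@Ro.from_euler("y",30,degrees=True).as_matrix()
def boardpts(p,X): return np.asarray(X)@boardR(p[3]).T+np.array(p[:3])
def fit(obs,f,p0):
    r=lambda p: np.concatenate([(proj(c,f(p,X))-uv).ravel() for c,X,uv in obs])
    s=least_squares(r,p0,loss="soft_l1"); return s.x,r(s.x).reshape(-1,2)
E
python3 - <<'E'
from h import *
a=rig.camera("scene");b=rig.camera("side")
for c in(a,b): print(-np.array(c["R"]).T@c["t"])
np.save("sc.npy",{"a":{k:a[k] for k in("R","t","k1","intrinsics")},"b":{k:b[k] for k in("R","t","k1","intrinsics")}},allow_pickle=True)
mm=lambda l:np.array(l)/1000
for s in(1,-1):
  X=mm([[58,60*s,108],[58,-60*s,108],[0,60*s,80],[0,-60*s,80],[-80,54*s,83],[-80,-54*s,83]])
  ua=np.array([[298,198.3],[341,228.6],[319.2,196.2],[361.7,224.7],[346.5,180],[385.7,204.5]])
  ub=np.array([[305.5,214],[261.2,227],[359,256],[314,272]])
  best=min((fit([(a,X,ua),(b,X[[0,1,4,5]],ub)],rackpts,[.3,-.2,y]) for y in np.arange(-3,3,.75)),key=lambda r:(r[1]**2).sum())
  print(s,best[0],np.round(best[1],1).tolist())
  # board
  X=mm([[5,60*s,99],[8,30*s,99],[8,-30*s,99],[8,-60*s,99],[8,30*s,55],[8,-30*s,55]])
  ua=np.array([[113,23],[143,42],[212,127],[242,160],[122,120],[182,192]])/3+[120,265]
  B=mm([[11,60*s,99],[11,30*s,99],[11,-30*s,99],[11,-60*s,99],[11,30*s,55],[11,-30*s,55]])
  # side: far(right)=?  left shoulder outer/inner , right inner/outer
  ub=np.array([[(710-520),34],[(680-520),38],[95,54],[62,57],[(672-520),77],[89,94]])/3+[165,160]
  for o in (ub,ub[[3,2,1,0,5,4]]):
    best=min((fit([(a,X,ua),(b,B,o)],boardpts,[.3,.3,0,y]) for y in np.arange(-3,3,.75)),key=lambda r:(r[1]**2).sum())
    print(s,best[0],np.round(best[1],1).tolist())
E
```

```text
[0.02446397 0.36365975 0.67750456]
[ 0.15430935 -0.61336129  0.4294769 ]
1 [ 0.51975333 -0.09250245  3.3040739 ] [[86.0, -0.1], [1.4, -0.2], [40.1, -1.1], [-43.6, -1.3], [-18.2, -2.6], [-94.6, -3.9], [-1.1, 40.8], [-2.6, 1.2], [-1.9, -14.5], [1.2, -50.6]]
1 [ 0.46666863  0.31891463  0.03235543 -1.42547914] [[-0.5, -0.1], [0.7, 4.2], [-1.4, -0.8], [-0.1, 0.6], [0.6, -0.0], [0.6, -0.4], [0.9, -0.6], [0.6, 0.4], [0.4, -0.1], [-0.1, 1.5], [-0.5, -0.5], [-0.8, -1.1]]
1 [ 0.46770173  0.31866108  0.03084541 -1.4164053 ] [[-0.9, 0.0], [0.4, 4.2], [-1.5, -1.1], [-0.1, 0.2], [0.4, -0.0], [0.7, -0.6], [44.1, -7.8], [22.8, -4.5], [-20.5, 5.8], [-42.0, 9.7], [21.0, -5.7], [-21.1, 5.1]]
-1 [ 0.51985529 -0.0912973   1.70749501] [[-1.7, -2.2], [1.2, 0.1], [-1.9, -2.0], [0.4, 0.2], [-0.0, -1.9], [1.1, -1.1], [2.4, -2.2], [-2.9, 1.1], [-0.6, -4.1], [-1.6, 0.4]]
-1 [0.48469296 0.21000916 0.03185632 1.74676666] [[-0.1, -0.3], [-1.2, 5.4], [-2.3, -0.2], [-0.6, 0.9], [21.1, -13.2], [22.6, -15.4], [-1.0, -1.4], [-1.1, -0.3], [-0.8, -0.6], [-1.1, 1.0], [7.2, 3.6], [7.0, 3.5]]
-1 [0.48805007 0.20988154 0.02849042 1.76998639] [[-0.7, 0.6], [-1.4, 6.0], [-2.0, -0.2], [0.1, 0.6], [20.6, -12.9], [22.6, -15.6], [42.2, -8.0], [21.3, -4.5], [-21.4, 6.0], [-42.5, 10.1], [29.0, -1.1], [-12.7, 10.4]]
```

The fits agree with both views. The rack origin is about (0.520, -0.091), yaw 1.707, with the tall cassette in the slot at x=58 mm. The board origin is about (0.467, 0.319, 0.032), yaw -1.425. I'll fly over the stand for a wrist picture.

```bash
cat >> h.py <<'E'
def Tm(R,p):
    T=np.eye(4);T[:3,:3]=R;T[:3,3]=p;return T
def tcur():
    o=rig.get_obs();return Tm(Ro.from_quat(o["tool_rot"]).as_matrix(),o["position"])
def down(yc):  # tool y (closing) at yaw yc, pointing down
    y=np.array([np.cos(yc),np.sin(yc),0]);z=np.array([0,0,-1.]);return np.c_[np.cross(y,z),y,z]
def tb(yaw):
    B=boardR(yaw);return np.c_[-B[:,1],-B[:,0],-B[:,2]]
def goal(R,p,N,T0=None,grasp=True):
    """grasp point target p -> TCP = p+8mm*z; prints constant per-row twist"""
    from scipy.linalg import logm,expm
    p=np.array(p)+(0.008*R[:,2] if grasp else 0)
    T=Tm(R,p);D=np.linalg.inv(tcur() if T0 is None else T0)@T
    d=np.real(expm(np.real(logm(D))/N));print("N",N,"row",np.round(d[:3,3],4),np.round(Ro.from_matrix(d[:3,:3]).as_rotvec(degrees=True),2),"total",np.round(D[:3,3],4));return T
E
python3 - <<'E'
from h import *
goal(down(1.707),[.42,.28,.255],10,grasp=False)
E
```

```text
N 10 row [-0.0244 -0.0278 -0.0022] [-0.01 -0.   -2.82] total [-0.2958 -0.2156 -0.0218]
```

```bash
python3 -m pendant '[[[-0.0244,-0.0278,-0.0022,0,0,-2.8,0.5],[-0.0244,-0.0278,-0.0022,0,0,-2.8,0.5],[-0.0244,-0.0278,-0.0022,0,0,-2.8,0.5],[-0.0244,-0.0278,-0.0022,0,0,-2.8,0.5],[-0.0244,-0.0278,-0.0022,0,0,-2.8,0.5]]]'
python3 -m pendant '[[[-0.0244,-0.0278,-0.0022,0,0,-2.8,0.5],[-0.0244,-0.0278,-0.0022,0,0,-2.8,0.5],[-0.0244,-0.0278,-0.0022,0,0,-2.8,0.5],[-0.0366,-0.0417,-0.0022,0,0,-4.2,0.5],[-0.0122,-0.0139,-0.0022,0,0,-1.4,0.5]]]'
python3 - <<'E'
from h import *
wristcam("pics/w1.png")
i=cv2.imread("pics/w1.png");cv2.imwrite("pics/w1b.png",cv2.resize(i,(800,600),interpolation=cv2.INTER_CUBIC))
goal(down(1.707),[.45,-.075,.24],9,grasp=False)
E
```

```text
time: 0.88
position: [0.3007, 0.4193, 0.2447]
tool_rot: [0.055, 0.998, 0.0, 0.0]
ft_force: [1.0, -0.3, -0.2]
grip_width: 0.0472
grip_force: 0.0
time: 1.5
position: [0.4217, 0.2777, 0.2558]
tool_rot: [-0.065, 0.998, -0.0, 0.001]
ft_force: [-0.1, -0.0, 0.0]
grip_width: 0.0435
grip_force: 0.0
N 9 row [ 0.0022 -0.0392  0.0018] [-0.01  0.02 -0.04] total [ 0.0191 -0.3527  0.0164]
```

View pics/w1b.png

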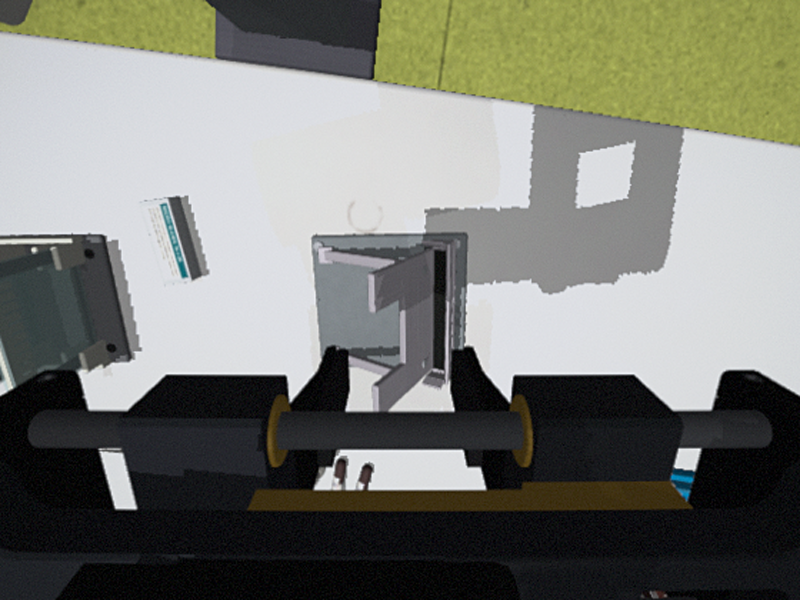

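The board's front shoulders, cutout and lip are visible, at about x 370–450, y 235–410 of 800×600. Next I'll move above the rack, then enlarge both wrist pictures together.

```bash
python3 -m pendant '[[[-0.002,-0.038,-0.001,0,0,0,0.5],[-0.006,-0.038,-0.001,0,0,0,0.5],[-0.006,-0.038,-0.001,0,0,0,0.5],[-0.006,-0.038,-0.001,0,0,0,0.5],[0,-0.038,-0.001,0,0,0,0.5]]]'
python3 -m pendant '[[[0,-0.038,-0.001,0,0,0,0.5],[0,-0.038,-0.001,0,0,0,0.5],[0,-0.038,-0.001,0,0,0,0.5],[0,-0.026,-0.001,0,0,0,0.5],[0,-0.01,0,0,0,0,0.5]]]'
python3 - <<'E'
from h import *
wristcam("pics/w2.png")
def crop(i,x,y,w,h,s):
    c=cv2.resize(i[y:y+h,x:x+w],None,fx=s,fy=s,interpolation=cv2.INTER_CUBIC)
    for k in range(0,w,20):
        cv2.line(c,(k*s,0),(k*s,6),(0,0,255),1);cv2.putText(c,str(x+k),(k*s+2,14),0,.35,(0,0,255))
    for k in range(20,h,20):
        cv2.line(c,(0,k*s),(6,k*s),(0,0,255),1);cv2.putText(c,str(y+k),(8,k*s+4),0,.35,(0,0,255))
    return c
a=crop(cv2.imread("pics/w1.png"),210,150,130,150,3);b=crop(cv2.imread("pics/w2.png"),145,110,205,200,2)
b=cv2.copyMakeBorder(b,0,50,0,0,cv2.BORDER_CONSTANT);cv2.imwrite("pics/c3.png",np.hstack([a,b]))
print(np.load("pics/w2.png.npz")["t"],tcur()[:3,3])
E
```

```text
time: 2.17
position: [0.4647, 0.0934, 0.2606]
tool_rot: [-0.066, 0.998, 0.0, 0.0]
ft_force: [0.3, -0.1, -0.6]
grip_width: 0.0438
grip_force: 0.0
time: 2.8
position: [0.4844, -0.0554, 0.2645]
tool_rot: [-0.065, 0.998, 0.0, 0.0]
ft_force: [-0.3, 0.8, -0.0]
grip_width: 0.0434
grip_force: 0.0
[ 0.11747943 -0.49637941  0.27692613] [ 0.4845604  -0.05584628  0.2645008 ]
```

View pics/c3.png

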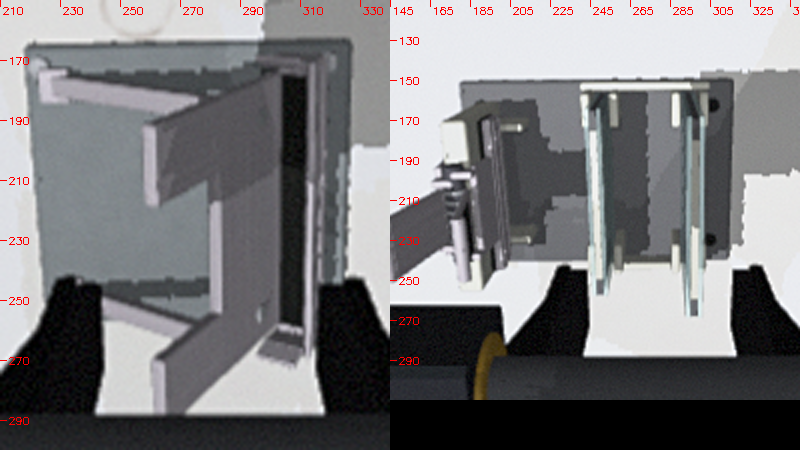

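Left crop: board front-top corners at about (262.3,190), (262.7,218.7) and (265,270), cutout bottom at (283.7,208) and (283.7,255.3). Right crop: both cassettes and the clip are visible, and I need that one larger.

Run:
```python
from h import *
i=cv2.imread("pics/w2.png");x,y,w,h,s=160,140,190,140,4
c=cv2.resize(i[y:y+h,x:x+w],None,fx=s,fy=s,interpolation=cv2.INTER_CUBIC);c=cv2.convertScaleAbs(c,alpha=1.0)
for k in range(0,w,10):cv2.putText(c,str(x+k),(k*s,10),0,.3,(0,0,255));cv2.line(c,(k*s,12),(k*s,16),(0,0,255))
for k in range(10,h,10):cv2.putText(c,str(y+k),(0,k*s+4),0,.3,(0,0,255))
cv2.imwrite("pics/c4.png",c)
A=np.load("sc.npy",allow_pickle=True).item();a,b=A["a"],A["b"];W=np.load("pics/w1.png.npz");R=np.load("pics/w2.png.npz")
mm=lambda l:np.array(l)/1000
X=mm([[5,60,99],[8,30,99],[8,-30,99],[8,-60,99],[8,30,55],[8,-30,55]])
ua=np.array([[113,23],[143,42],[212,127],[242,160],[122,120],[182,192]])/3+[120,265]
B=mm([[11,60,99],[11,30,99],[11,-30,99],[11,-60,99],[11,30,55],[11,-30,55]])
ub=np.array([[190,34],[160,38],[95,54],[62,57],[152,77],[89,94]])/3+[165,160]
u=np.array([[262.3,190],[262.7,218.7],[265,270],[283.7,208],[283.7,255.3],[258.3,191.3],[258.3,217.7]])
for s in(1,-1):
  Xw=mm([[5,-60*s,99],[5,-30*s,99],[5,30*s,99],[5,-30*s,55],[5,30*s,55],[11,-60*s,99],[11,-30*s,99]])
  for o in ([(W,Xw,u)],[(W,Xw,u),(a,X,ua),(b,B,ub)]):
    p,r=fit(o,boardpts,[.467,.319,.03,-1.42]);print(p,np.round(r[:7],1).tolist())
  print(proj(W,boardpts(p,mm([[5,0,0],[-9,0,6]]))))
p=[.51986,-.0913,1.7075]
X=mm([[58-5,60,108],[58+5,60,108],[58-5,-60,108],[58+5,-60,108],[0,60,80],[0,-60,80],[-80-7.5,54,83],[-80+7.5,54,83],[-87.5,-54,83],[-72.5,-54,83]])
print(np.round(proj(R,rackpts(p,X)),1).tolist())
```

```text
[ 0.46600631  0.32132422  0.03490704 -1.43582754] [[0.3, 1.0], [0.5, 0.3], [-0.6, 0.2], [0.2, -0.3], [0.1, -0.9], [-0.7, -1.0], [0.1, 0.4]]
[ 0.46734583  0.32064568  0.03241136 -1.44124275] [[-0.1, 1.3], [-0.0, 0.3], [-1.4, -0.2], [-0.5, -0.1], [-0.7, -1.1], [-1.0, -0.8], [-0.4, 0.4]]
[[302.96604989 218.24790178]
 [310.60039239 221.40059589]]
[ 0.48405617  0.21589081  0.03183499 -4.52617334] [[-1.9, 1.2], [-0.1, 0.2], [1.5, -0.5], [-38.1, 0.8], [-33.7, -0.4], [7.3, -1.1], [9.3, -0.0]]
[ 0.46683096  0.31982552  0.03155745 -1.44980214] [[0.6, 101.8], [0.0, 49.9], [-2.7, -52.2], [-1.5, 45.3], [-0.9, -48.3], [0.2, 99.0], [-0.1, 49.5]]
[[302.38076341 217.58070813]
 [309.98365335 220.76427599]]
[[290.9, 168.4], [300.4, 168.4], [290.2, 270.0], [298.8, 270.0], [243.4, 164.4], [247.5, 259.0], [166.6, 170.6], [179.7, 170.5], [177.2, 256.1], [189.1, 256.1]]
```

View pics/c4.png

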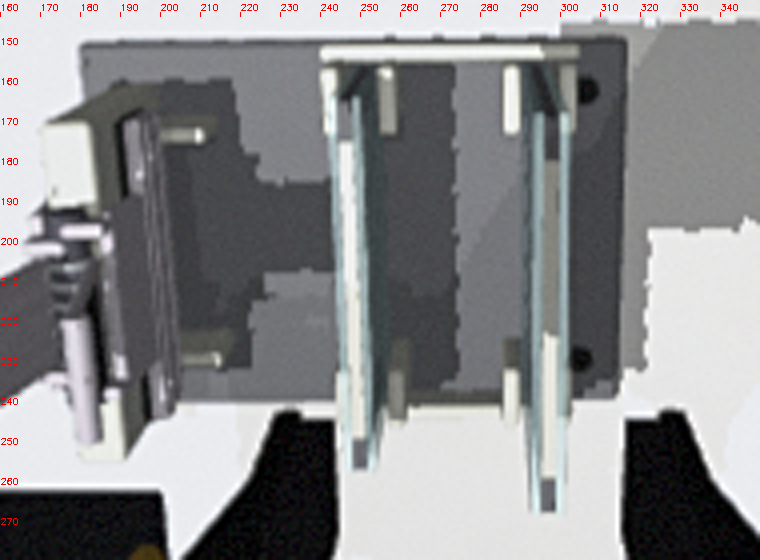

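Top edge of the tall cassette: ends at about (296.3,167.5) and (296.5,267.5). Short cassette: ends at (246.3,163) and (249.5,257). Panel top corners: (170.5,170), (182,170), (191,255). Refitting with the wrist camera.

Run:
```python
from h import *
R=np.load("pics/w2.png.npz");mm=lambda l:np.array(l)/1000
X=mm([[58,60,108],[58,-60,108],[0,60,80],[0,-60,80],[-87.5,54,83],[-72.5,54,83],[-72.5,-54,83]])
u=np.array([[296.3,167.5],[296.3,267.5],[246.5,163],[249.3,257],[170.8,170],[182,170],[191,255.]])
p,r=fit([(R,X,u)],rackpts,[.52,-.091,1.707]);print(p,np.round(r,1).tolist())
p=p+0
c=rackpts(p,mm([[58,0,96]]))[0];print("grasp",c,"clip",rackpts(p,mm([[-80,0,125]])))
T=goal(down(p[2]),c+[0,0,.06],3)
goal(down(p[2]),c,5,T0=T)
```

```text
[ 0.51815831 -0.08892021  1.70878319] [[1.7, -0.5], [0.5, 1.4], [-0.9, 0.1], [0.3, 1.1], [-2.1, -0.5], [-0.2, -0.6], [0.2, 0.2]]
grasp [ 0.51018044 -0.03147151  0.096     ] clip [[ 0.52916226 -0.16815981  0.125     ]]
N 3 row [-0.0095  0.0069  0.0388] [-0.01  0.   -0.14] total [-0.0286  0.0209  0.1165]
N 5 row [-0.    -0.     0.012] [ 0.  0. -0.] total [-0.   -0.    0.06]
```

```bash
python3 -m pendant '[[[-0.010,0.007,0.036,0,0,0,0.5],[-0.010,0.007,0.036,0,0,0,0.5],[-0.0085,0.006,0.036,0,0,0,0.5],[0,0,0.036,0,0,0,0.5],[0,0,0.032,0,0,0,0.5]]]'
python3 -m pendant '[[[0,0,0,0,0,0,0.4],[0,0,0,0,0,0,0.0],[0,0,0,0,0,0,0],[0,0,0,0,0,0,0],[0,0,0,0,0,0,0]]]' 25
python3 - <<'E'
from h import *
print(tcur())
E
```

```text
time: 3.48
position: [0.5094, -0.0295, 0.0873]
tool_rot: [-0.067, 0.998, 0.0, -0.0]
ft_force: [0.2, 0.6, 0.3]
grip_width: 0.0437
grip_force: 0.0
time: 4.1
position: [0.5105, -0.0315, 0.0896]
tool_rot: [-0.066, 0.998, -0.0, 0.001]
ft_force: [-0.6, -0.3, 5.4]
grip_width: 0.0099
grip_force: 25.0
[[-9.91300847e-01 -1.31599605e-01  2.04327606e-03  5.10530737e-01]
 [-1.31601465e-01  9.91302380e-01 -8.03241435e-04 -3.15243473e-02]
 [-1.91979816e-03 -1.06515204e-03 -9.99997590e-01  8.95911307e-02]
 [ 0.00000000e+00  0.00000000e+00  0.00000000e+00  1.00000000e+00]]
```

```bash
python3 -m pendant '[[[0,0,-0.01,0,0,0,0],[0,0,-0.03,0,0,0,0],[0,0,-0.04,0,0,0,0],[0,0,-0.04,0,0,0,0],[0,0,-0.02,0,0,0,0]]]'
python3 - <<'E'
from h import *
bp=[.4665,.3210,.0335,-1.4375]
R=tb(bp[3]);T=goal(R,boardpts(bp,[[-.003,0,.130+.0816]])[0],11,grasp=False);print(T[:3,3])
E
```

```text
time: 4.72
position: [0.5103, -0.0312, 0.231]
tool_rot: [-0.066, 0.998, -0.0, 0.001]
ft_force: [0.0, 0.3, -2.4]
grip_width: 0.01
grip_force: 25.0
N 11 row [-0.0003  0.0222  0.0066] [-2.73  0.02 -0.  ] total [-0.003   0.2517  0.0125]
[0.48021574 0.21871356 0.21825098]
```

```bash
python3 -m pendant '[[[0,0.025,-0.002,0,0,0,0],[0,0.03,-0.002,0,0,0,0],[0,0.03,-0.002,-2,0,0,0],[0,0.03,0,-3,0,0,0],[0,0.02,0,-3,0,0,0]]]'
python3 - <<'E'
from h import *
bp=[.4665,.3210,.0335,-1.4375]
R=tb(bp[3]);T=goal(R,boardpts(bp,[[-.003,0,.130+.0816]])[0],6,grasp=False);print(T[:3,3],tcur()[:3,3])
E
```

```text
time: 5.35
position: [0.491, 0.1041, 0.2376]
tool_rot: [-0.066, 0.995, 0.071, -0.005]
ft_force: [0.2, -0.3, -1.8]
grip_width: 0.0097
grip_force: 25.0
N 6 row [-0.0008  0.0175  0.0088] [-3.65 -0.01 -0.  ] total [-0.0046  0.1112  0.0354]
[0.48021574 0.21871356 0.21825098] [0.49095842 0.10406611 0.23755464]
```

```bash
python3 -m pendant '[[[-0.0008,0.0175,0.0088,-3.6,0,0,0],[-0.0008,0.0175,0.0088,-3.6,0,0,0],[-0.0008,0.0175,0.0088,-3.6,0,0,0],[-0.0008,0.0175,0.0088,-3.6,0,0,0],[-0.0008,0.0175,0.0088,-3.6,0,0,0]]]'
python3 -m pendant '[[[-0.0008,0.0175,0.0088,-3.6,0,0,0],[0,0,0,0,0,0,0],[0,0,0,0,0,0,0],[0,0,0,0,0,0,0],[0,0,0,0,0,0,0]]]'
python3 - <<'E'
from h import *
bp=[.4665,.3210,.0335,-1.4375]
R=tb(bp[3]);T=goal(R,boardpts(bp,[[-.003,0,.040+.0816]])[0],1,grasp=False);print(T[:3,3],tcur()[:3,3])
c=wristcam("pics/w3.png");a=rig.camera("side");cv2.imwrite("pics/s3.png",a["img"][:,:,::-1])
s=rig.camera("scene")["img"][:,:,::-1]
i=c["img"][:,:,::-1]
cv2.imwrite("pics/c5.png",np.hstack([cv2.resize(i[90:330,200:360],None,fx=2.4,fy=2.4),cv2.resize(s[200:392,80:240],None,fx=2.6,fy=3)[:576]]))
E
```

```text
time: 5.98
position: [0.483, 0.1983, 0.218]
tool_rot: [-0.064, 0.972, 0.225, -0.015]
ft_force: [-0.3, 0.8, -1.7]
grip_width: 0.0098
grip_force: 25.0
time: 6.6
position: [0.4819, 0.2171, 0.2179]
tool_rot: [-0.064, 0.965, 0.255, -0.016]
ft_force: [-1.0, 0.1, -0.8]
grip_width: 0.0097
grip_force: 25.0
N 1 row [0.0016 0.0024 0.0906] [-0.43  0.08 -0.06] total [0.0016 0.0024 0.0906]
[0.47423515 0.26331437 0.14030869] [0.48191822 0.21713153 0.21790197]
```

View pics/c5.png

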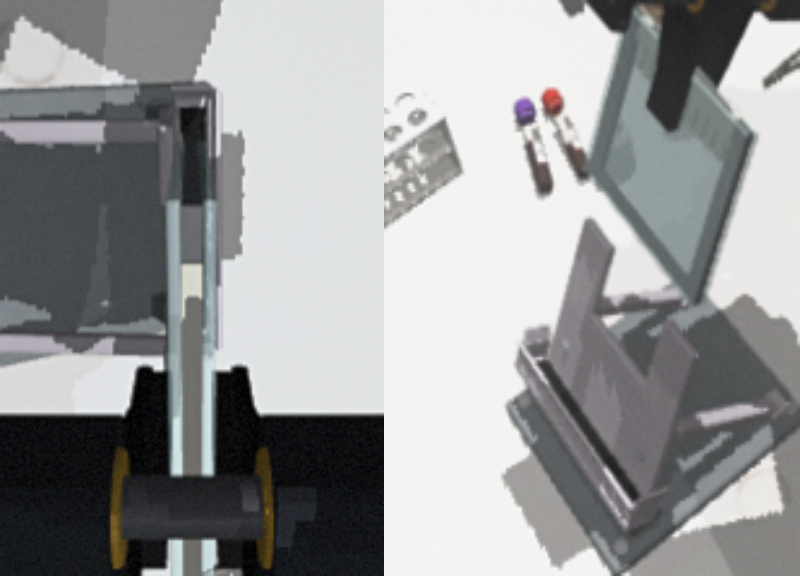

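The cassette is held well and lines up with the board: the shoulder top strip is at crop columns 160–175 and the cassette at 167–215. I'll descend along the board.

```bash
python3 -m pendant '[[[0.0005,0.0015,0.02,-0.4,0,0,0],[0.0005,0,0.025,0,0,0,0],[0.0005,0,0.025,0,0,0,0],[0,0,0.02,0,0,0,0],[0,0,0,0,0,0,0]]]'
python3 - <<'E'
from h import *
bp=[.4665,.3210,.0335,-1.4375]
R=tb(bp[3]);T=goal(R,boardpts(bp,[[-.002,0,.0816]])[0],1,grasp=False);print(T[:3,3],tcur()[:3,3])
E
```

```text
time: 7.38
position: [0.4731, 0.2634, 0.1394]
tool_rot: [-0.064, 0.964, 0.258, -0.019]
ft_force: [-1.6, 0.1, -1.6]
grip_width: 0.01
grip_force: 25.0
N 1 row [-0.0012 -0.0007  0.0391] [ 0.02 -0.14 -0.1 ] total [-0.0012 -0.0007  0.0391]
[0.47169221 0.28227862 0.10516767] [0.47311436 0.26335887 0.13941321]
```

```bash
python3 -m pendant '[[[-0.001,-0.0005,0.012,0,0,0,0],[0,0,0.012,0,0,0,0],[0,0,0.006,0,0,0,0],[0,0,0,0,0,0,0],[0,0,0,0,0,0,0]]]'
python3 - <<'E'
from h import *
bp=[.4665,.3210,.0335,-1.4375]
T=goal(tb(bp[3]),boardpts(bp,[[-.002,0,.0816]])[0],1,grasp=False)
E
python3 -m pendant '[[[0,0,0.003,0,0,0,0],[0,0,0.002,0,0,0,0],[0,0,0.002,0,0,0,0],[0,0,0,0,0,0,0],[0,0,0,0,0,0,0]]]'
python3 - <<'E'
from h import *
bp=[.4665,.3210,.0335,-1.4375]
T=goal(tb(bp[3]),boardpts(bp,[[-.002,0,.0816]])[0],1,grasp=False)
E
```

```text
time: 8.0
position: [0.4734, 0.2775, 0.1143]
tool_rot: [-0.064, 0.964, 0.258, -0.017]
ft_force: [0.1, -0.1, -1.6]
grip_width: 0.0099
grip_force: 25.0
N 1 row [ 0.0011 -0.0003  0.0104] [-0.    0.06 -0.06] total [ 0.0011 -0.0003  0.0104]
time: 8.62
position: [0.4728, 0.281, 0.1081]
tool_rot: [-0.064, 0.964, 0.258, -0.017]
ft_force: [-0.1, -0.1, -1.7]
grip_width: 0.0096
grip_force: 25.0
N 1 row [ 0.0009 -0.0002  0.0032] [-0.    0.04 -0.07] total [ 0.0009 -0.0002  0.0032]
```

```bash
python3 -m pendant '[[[0,0,0.002,0,0,0,0],[0,0,0.001,0,0,0,0],[0,0,0.001,0,0,0,0],[0,0,0.001,0,0,0,0],[0,0,0,0,0,0,0]]]'
python3 - <<'E'
from h import *
bp=[.4665,.3210,.0335,-1.4375]
T=goal(tb(bp[3]),boardpts(bp,[[-.002,0,.0816]])[0],1,grasp=False)
E
```

```text
time: 9.25
position: [0.4734, 0.2822, 0.106]
tool_rot: [-0.064, 0.964, 0.258, -0.016]
ft_force: [-2.7, -12.2, 16.9]
grip_width: 0.0099
grip_force: 25.0
N 1 row [ 0.0017 -0.0002  0.0009] [-0.01  0.17  0.03] total [ 0.0017 -0.0002  0.0009]
```

```bash
python3 -m pendant '[[[0,-0.001,-0.001,0,0,0,0],[0,-0.001,0,0,0,0,0],[0,-0.001,0,0,0,0,0],[0,-0.001,0,0,0,0,0],[0,0,0,0,0,0,0]]]'
python3 - <<'E'
from h import *
bp=[.4665,.3210,.0335,-1.4375]
T=goal(tb(bp[3]),boardpts(bp,[[-.002,0,.0816]])[0],1,grasp=False);print(T[:3,:3].T@rig.get_obs()["ft_force"])
E
```

```text
time: 9.88
position: [0.4735, 0.2808, 0.1052]
tool_rot: [-0.063, 0.963, 0.261, -0.017]
ft_force: [-1.7, -2.6, 12.2]
grip_width: 0.0098
grip_force: 25.1
N 1 row [0.0016 0.0014 0.0009] [ 0.31  0.12 -0.1 ] total [0.0016 0.0014 0.0009]
[  2.00089428   4.05465797 -11.6887291 ]
```

```bash
python3 -m pendant '[[[0,0,0,0,0,0,0.15],[0,0,0,0,0,0,0.25],[0,0,0,0,0,0,0.4],[0,0,0,0,0,0,0.4],[0,0,-0.01,0,0,0,0.4]]]'
python3 -m pendant '[[[0,0,-0.03,0,0,0,0.4],[0,0,-0.04,0,0,0,0.4],[0,0,-0.04,0,0,0,0.4],[0,0,-0.03,0,0,0,0.5],[0,0,0,0,0,0,0.6]]]'
python3 - <<'E'
from h import *
c=wristcam("pics/w4.png");i=c["img"][:,:,::-1]
s=rig.camera("scene");np.save
s=s["img"][:,:,::-1]
cv2.imwrite("pics/s4.png",s)
cv2.imwrite("pics/c6.png",np.hstack([cv2.resize(i[100:300,200:330],None,fx=3,fy=3),cv2.resize(s[250:400,110:245],None,fx=3,fy=4)[:600]]))
goal(down(1.7088),[.5292,-.1682,.25],12)
E
```

```text
time: 10.5
position: [0.473, 0.2746, 0.111]
tool_rot: [-0.064, 0.964, 0.258, -0.018]
ft_force: [1.3, 1.0, -0.5]
grip_width: 0.0337
grip_force: 0.0
time: 11.12
position: [0.4845, 0.2041, 0.2346]
tool_rot: [-0.063, 0.964, 0.258, -0.014]
ft_force: [-1.2, 0.7, 0.1]
grip_width: 0.0462
grip_force: 0.0
N 12 row [ 0.0003 -0.0302 -0.0097] [ 2.5   0.01 -0.03] total [ 0.0026 -0.321  -0.1965]
```

View pics/c6.png

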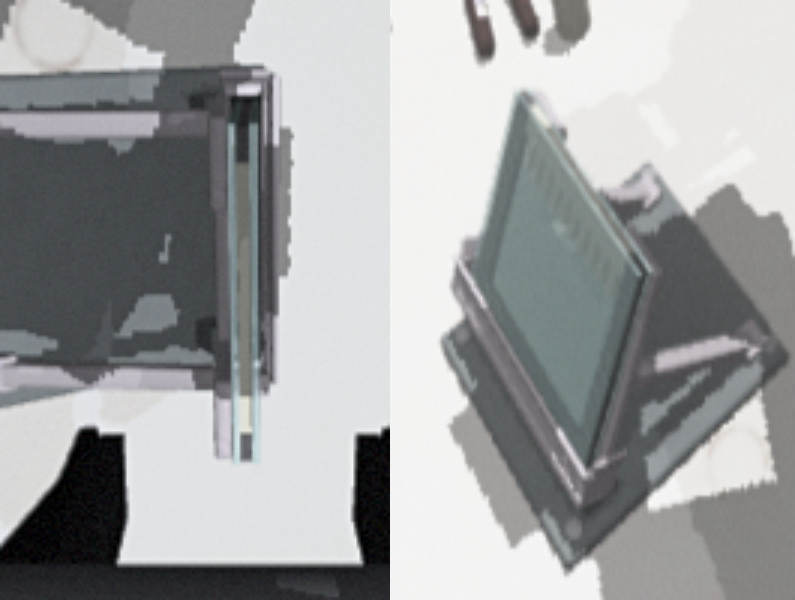

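The cassette sits in the channel flush against the board, with its ends level with the board's (within about 1 mm). On to the clamp.

```bash
python3 - <<'E'
from h import *
bp=np.array([.4665,.3210,.0335,-1.4375]);T=tcur();B=boardR(bp[3])
print(np.round(B.T@(T[:3,3]-bp[:3]),4), np.round(Ro.from_matrix(tb(bp[3]).T@T[:3,:3]).as_rotvec(degrees=True),2))
E
python3 -m pendant '[[[0.0003,-0.03,-0.0097,2.5,0,0,0.7],[0.0003,-0.03,-0.0097,2.5,0,0,0.7],[0.0003,-0.03,-0.0097,2.5,0,0,0.7],[0.0003,-0.03,-0.0097,2.5,0,0,0.7],[0.0003,-0.03,-0.0097,2.5,0,0,0.7]]]'
python3 -m pendant '[[[0.0003,-0.03,-0.0097,2.5,0,0,0.7],[0.0003,-0.03,-0.0097,2.5,0,0,0.7],[0.0003,-0.03,-0.0097,2.5,0,0,0.7],[0.0003,-0.03,-0.0097,2.5,0,0,0.7],[0.0003,-0.03,-0.0097,2.5,0,0,0.7]]]'
python3 -m pendant '[[[0.0003,-0.03,-0.0097,2.5,0,0,0.7],[0.0003,-0.03,-0.0097,2.5,0,0,0.7],[0.03,0,0,0,0,0,0.7],[0,0,0,0,0,0,0.7],[0,0,0,0,0,0,0.7]]]'
python3 - <<'E'
from h import *
p=[.51816,-.08892,1.70878]
wristcam("pics/w5.png")
i=cv2.imread("pics/w5.png");x,y,w,h,s=195,120,170,190,3
c=cv2.resize(i[y:y+h,x:x+w],None,fx=s,fy=s,interpolation=cv2.INTER_CUBIC)
for k in range(0,w,10):cv2.putText(c,str(x+k),(k*s,10),0,.3,(0,0,255))
for k in range(10,h,10):cv2.putText(c,str(y+k),(0,k*s+4),0,.3,(0,0,255))
cv2.imwrite("pics/c7.png",c)
R=np.load("pics/w5.png.npz");mm=lambda l:np.array(l)/1000
print(np.round(proj(R,rackpts(p,mm([[-87.5,54,83],[-72.5,54,83],[-80,50,89],[-80,-50,89],[-100,17,145],[-60,17,145],[-100,-17,145],[-60,-17,145],[-87.5,-54,83]]))),1).tolist())
goal(down(p[2]),[.5292,-.1682,.125],1)
E
```

```text
[0.0018 0.0004 0.2307] [ 0.   -0.03  0.1 ]
time: 11.85
position: [0.5008, 0.0502, 0.2114]
tool_rot: [-0.065, 0.986, 0.152, -0.012]
ft_force: [0.3, -1.3, -0.3]
grip_width: 0.0607
grip_force: 0.0
time: 12.48
position: [0.5201, -0.105, 0.2262]
tool_rot: [-0.066, 0.997, 0.044, -0.005]
ft_force: [-0.9, -0.6, 0.2]
grip_width: 0.0606
grip_force: 0.0
time: 13.1
position: [0.4989, -0.1692, 0.2425]
tool_rot: [-0.066, 0.998, 0.001, -0.0]
ft_force: [0.5, -0.2, -0.1]
grip_width: 0.0608
grip_force: 0.0
[[268.8, 173.6], [282.9, 173.6], [275.8, 178.5], [276.6, 263.7], [253.3, 227.5], [297.7, 227.3], [254.5, 261.3], [297.2, 261.1], [270.2, 264.3]]
N 1 row [-0.0299 -0.0029  0.1257] [ 0.04 -0.02 -0.31] total [-0.0299 -0.0029  0.1257]
```

View pics/c7.png

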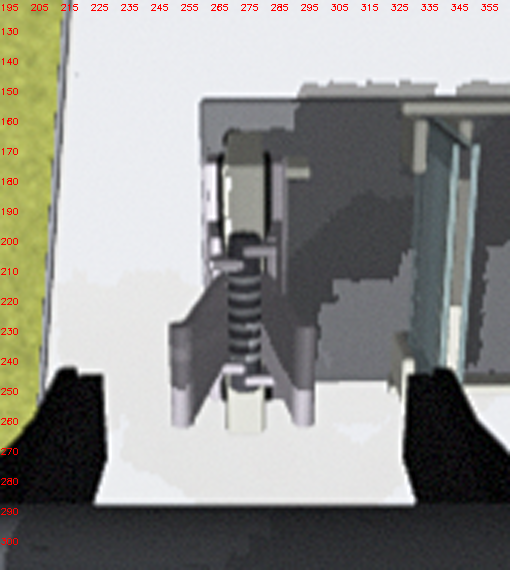

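The clamp's lever tops are at columns 252–299, rows 227–262, within 1 px of prediction. Descending to grip.

```bash
python3 -m pendant '[[[-0.015,-0.0015,0.03,0,0,0,0.7],[-0.015,-0.0015,0.03,0,0,-0.3,0.7],[0,0,0.03,0,0,0,0.7],[0,0,0.025,0,0,0,0.7],[0,0,0.01,0,0,0,0.7]]]'
python3 -m pendant '[[[0,0,0,0,0,0,0.5],[0,0,0,0,0,0,0.35],[0,0,0,0,0,0,0.15],[0,0,0,0,0,0,0.0],[0,0,0,0,0,0,0]]]' 30
python3 -m pendant '[[[0,0,0,0,0,0,0],[0,0,0,0,0,0,0],[0,0,0,0,0,0,0],[0,0,-0.004,0,0,0,0],[0,0,0,0,0,0,0]]]'
```

```text
time: 13.78
position: [0.5287, -0.1681, 0.1166]
tool_rot: [-0.069, 0.998, 0.001, -0.001]
ft_force: [0.7, -0.0, -0.6]
grip_width: 0.061
grip_force: 0.0
time: 14.4
position: [0.5298, -0.1699, 0.1213]
tool_rot: [-0.069, 0.998, -0.001, 0.001]
ft_force: [-4.4, -0.6, 20.0]
grip_width: 0.0192
grip_force: 18.3
time: 15.02
position: [0.5289, -0.169, 0.1228]
tool_rot: [-0.068, 0.998, -0.0, 0.0]
ft_force: [-1.3, 0.3, 0.3]
grip_width: 0.0174
grip_force: 30.0
```

```bash
python3 -m pendant '[[[0,0,-0.01,0,0,0,0],[0,0,-0.03,0,0,0,0],[0,0,-0.04,0,0,0,0],[0,0,-0.04,0,0,0,0],[0,0,-0.04,0,0,0,0]]]'
python3 - <<'E'
from h import *
bp=[.4665,.3210,.0335,-1.4375]
o=rig.get_obs();print(o["grip_force"],o["position"])
R=tb(bp[3]);T=goal(R,boardpts(bp,[[.0025,0,.245]])[0],13);print(T[:3,3])
E
```

```text
time: 15.65
position: [0.5285, -0.1687, 0.2838]
tool_rot: [-0.069, 0.998, 0.0, -0.0]
ft_force: [0.1, 0.5, -1.4]
grip_width: 0.0177
grip_force: 30.0
29.999785143882036 [ 0.52851723 -0.16868402  0.28380771]
N 13 row [-0.0003  0.0273  0.0104] [-2.31 -0.01  0.02] total [-0.0051  0.3729  0.0464]
[0.48253662 0.20140533 0.23749802]
```

```bash
python3 -m pendant '[[[-0.0003,0.0273,0.0104,-2.3,0,0,0],[-0.0003,0.0273,0.0104,-2.3,0,0,0],[-0.0003,0.0273,0.0104,-2.3,0,0,0],[-0.0003,0.0273,0.0104,-2.3,0,0,0],[-0.0003,0.0273,0.0104,-2.3,0,0,0]]]'
python3 -m pendant '[[[-0.0003,0.0273,0.0104,-2.3,0,0,0],[-0.0003,0.0273,0.0104,-2.3,0,0,0],[-0.0003,0.0273,0.0104,-2.3,0,0,0],[-0.0003,0.0273,0.0104,-2.3,0,0,0],[-0.0003,0.0273,0.0104,-2.3,0,0,0]]]'
python3 -m pendant '[[[-0.0003,0.0273,0.0104,-2.3,0,0,0],[-0.0003,0.0273,0.0104,-2.3,0,0,0],[-0.0003,0.0273,0.0104,-2.3,0,0,0],[0,0,0,0,0,0,0],[0,0,0,0,0,0,0]]]'
python3 - <<'E'
from h import *
bp=[.4665,.3210,.0335,-1.4375]
T=goal(tb(bp[3]),boardpts(bp,[[.0025,0,.205]])[0],1)
c=wristcam("pics/w6.png")
# measure columns by gradient: clip pads vs cassette
g=cv2.cvtColor(c["img"],cv2.COLOR_RGB2GRAY)
for r in (140,150,160,170,180,190,200,210,220): print(r,g[r,240:320:2].tolist())
E
```

```text
time: 16.27
position: [0.5089, -0.0273, 0.2391]
tool_rot: [-0.068, 0.992, 0.102, -0.01]
ft_force: [0.5, 0.5, -2.1]
grip_width: 0.0177
grip_force: 30.0
time: 16.9
position: [0.4902, 0.1164, 0.2274]
tool_rot: [-0.067, 0.977, 0.201, -0.017]
ft_force: [0.7, 0.1, -1.0]
grip_width: 0.0175
grip_force: 30.0
time: 17.52
position: [0.4807, 0.201, 0.2351]
tool_rot: [-0.066, 0.964, 0.257, -0.019]
ft_force: [0.1, -0.1, -2.0]
grip_width: 0.018
grip_force: 30.0
N 1 row [-0.0021  0.0014  0.038 ] [-0.11 -0.27  0.14] total [-0.0021  0.0014  0.038 ]
140 [71, 72, 81, 82, 81, 80, 81, 80, 87, 82, 84, 82, 78, 43, 40, 59, 66, 75, 74, 55, 49, 52, 35, 57, 63, 140, 102, 211, 229, 228, 228, 227, 228, 229, 228, 228, 227, 227, 228, 229]
150 [88, 91, 89, 87, 153, 160, 87, 88, 91, 89, 91, 89, 87, 89, 90, 91, 87, 101, 100, 150, 114, 50, 56, 136, 57, 110, 86, 156, 140, 232, 230, 228, 228, 227, 227, 230, 228, 229, 229, 229]
160 [72, 74, 72, 74, 75, 76, 76, 61, 50, 62, 76, 71, 70, 73, 72, 72, 80, 101, 104, 128, 135, 99, 99, 132, 56, 87, 72, 123, 138, 232, 236, 171, 173, 218, 216, 234, 231, 228, 229, 228]
170 [73, 73, 7
[... 364 characters left out ...]
76, 75, 86, 105, 86, 107, 111, 71, 6, 45, 73, 72, 71, 72, 69, 91, 98, 111, 136, 124, 129, 130, 56, 85, 73, 125, 244, 27, 15, 95, 94, 101, 90, 89, 234, 230, 229, 228]
200 [73, 72, 73, 76, 72, 96, 82, 63, 67, 69, 73, 38, 77, 72, 73, 73, 75, 86, 101, 95, 123, 132, 132, 134, 57, 82, 65, 175, 247, 49, 70, 73, 94, 95, 92, 179, 231, 230, 229, 229]
210 [76, 76, 75, 75, 132, 92, 81, 69, 68, 68, 63, 102, 116, 96, 61, 61, 28, 33, 37, 38, 55, 67, 66, 66, 71, 66, 68, 69, 72, 91, 91, 93, 88, 154, 153, 187, 232, 227, 230, 229]
220 [73, 72, 70, 75, 76, 100, 72, 72, 67, 67, 68, 64, 102, 103, 105, 105, 107, 108, 109, 110, 109, 62, 42, 43, 51, 147, 68, 90, 98, 95, 88, 90, 89, 191, 170, 191, 230, 229, 231, 229]
```

```bash
python3 -m pendant '[[[-0.001,0.0008,0.01,0,-0.2,0,0],[-0.001,0,0.014,0,0,0,0],[0,0,0.014,0,0,0,0],[0,0,0,0,0,0,0],[0,0,0,0,0,0,0]]]'
python3 - <<'E'
from h import *
bp=[.4665,.3210,.0335,-1.4375]
T=goal(tb(bp[3]),boardpts(bp,[[.0025,0,.144]])[0],1)
E
python3 -m pendant '[[[0,0,0.01,0,0,0,0],[0,0,0.012,0,0,0,0],[0,0,0.012,0,0,0,0],[0,0,0.006,0,0,0,0],[0,0,0,0,0,0,0]]]'
python3 - <<'E'
from h import *
bp=[.4665,.3210,.0335,-1.4375]
T=goal(tb(bp[3]),boardpts(bp,[[.0025,0,.144]])[0],1);print(T[:3,:3].T@rig.get_obs()["ft_force"])
E
```

```text
time: 18.2
position: [0.4812, 0.2206, 0.2036]
tool_rot: [-0.066, 0.964, 0.257, -0.016]
ft_force: [0.5, 0.6, -1.6]
grip_width: 0.0175
grip_force: 30.0
N 1 row [0.0013 0.0004 0.0621] [-0.1   0.08  0.2 ] total [0.0013 0.0004 0.0621]
time: 18.82
position: [0.4781, 0.2406, 0.1685]
tool_rot: [-0.066, 0.964, 0.258, -0.017]
ft_force: [0.2, 1.1, -1.2]
grip_width: 0.0175
grip_force: 30.0
N 1 row [0.0008 0.0004 0.0215] [-0.09  0.01  0.18] total [0.0008 0.0004 0.0215]
[-0.32450644  0.32578585  1.54193184]
```

```bash
python3 -m pendant '[[[0,0.0004,0.007,0,0,0,0],[0,0,0.006,0,0,0,0],[0,0,0.003,0,0,0,0],[0,0,0.001,0,0,0,0],[0,0,0,0,0,0,0]]]'
python3 - <<'E'
from h import *
bp=[.4665,.3210,.0335,-1.4375]
T=goal(tb(bp[3]),boardpts(bp,[[.0025,0,.144]])[0],1);print(T[:3,:3].T@rig.get_obs()["ft_force"])
E
```

```text
time: 19.45
position: [0.4775, 0.249, 0.1546]
tool_rot: [-0.066, 0.964, 0.257, -0.016]
ft_force: [-0.1, 0.6, -1.4]
grip_width: 0.0176
grip_force: 30.0
N 1 row [0.0013 0.     0.0052] [-0.1   0.09  0.19] total [0.0013 0.     0.0052]
[-0.00455709 -0.18534524  1.46919802]
```

```bash
python3 -m pendant '[[[0,0,0.001,0,0,0,0],[0,0,0.001,0,0,0,0],[0,0,0.001,0,0,0,0],[0,0,0,0,0,0,0],[0,0,0,0,0,0,0]]]'
python3 -m pendant '[[[0,0,0,0,0,0,0.22],[0,0,0,0,0,0,0.26],[0,0,0,0,0,0,0.30],[0,0,0,0,0,0,0.36],[0,0,0,0,0,0,0.42]]]'
python3 - <<'E'
from h import *
bp=[.4665,.3210,.0335,-1.4375]
T=goal(tb(bp[3]),boardpts(bp,[[.0025,0,.144]])[0],1);print(T[:3,:3].T@rig.get_obs()["ft_force"])
E
```

```text
time: 20.08
position: [0.4776, 0.2499, 0.1531]
tool_rot: [-0.066, 0.964, 0.257, -0.015]
ft_force: [-1.3, -5.6, 8.1]
grip_width: 0.0173
grip_force: 30.0
time: 20.7
position: [0.4771, 0.2504, 0.1514]
tool_rot: [-0.066, 0.964, 0.257, -0.016]
ft_force: [0.8, -0.2, -0.9]
grip_width: 0.0337
grip_force: 7.2
N 1 row [0.0011 0.0004 0.0018] [-0.15  0.07  0.2 ] total [0.0011 0.0004 0.0018]
[-0.79137111 -0.67804126  0.62222855]
```

```bash
python3 -m pendant '[[[0,0,0,0,0,0,0.5],[0,0,0,0,0,0,0.6],[0,0,0,0,0,0,0.7],[0,0,0,0,0,0,0.7],[0,0,-0.01,0,0,0,0.7]]]'
python3 -m pendant '[[[0,0,-0.03,0,0,0,0.7],[0,0,-0.04,0,0,0,0.7],[0,0,-0.04,0,0,0,0.7],[0,0,-0.02,0,0,0,0.7],[0,0,0,0,0,0,0.7]]]'
python3 - <<'E'
from h import *
c=wristcam("pics/w7.png")
g=cv2.cvtColor(c["img"],cv2.COLOR_RGB2GRAY)
bp=[.4665,.3210,.0335,-1.4375];W=np.load("pics/w7.png.npz");mm=lambda l:np.array(l)/1000
h=106
print(np.round(proj(W,boardpts(bp,mm([[3,50,h],[3,-50,h],[-22,17,h+52],[28,17,h+52],[-22,-17,h+52],[28,-17,h+52],[3,-60,100],[3,60,100]]))),1).tolist())
for r in range(150,292,8): print(r,g[r,232:328:3].tolist())
E
```

```text
time: 21.32
position: [0.4773, 0.2456, 0.1605]
tool_rot: [-0.066, 0.964, 0.258, -0.017]
ft_force: [1.0, 0.3, 0.2]
grip_width: 0.0605
grip_force: 0.0
time: 21.95
position: [0.4874, 0.1804, 0.275]
tool_rot: [-0.066, 0.964, 0.257, -0.014]
ft_force: [0.6, 0.8, -0.5]
grip_width: 0.0609
grip_force: 0.0
[[279.0, 230.2], [279.4, 144.4], [304.4, 219.4], [253.6, 219.1], [305.5, 185.7], [252.7, 185.5], [279.5, 134.5], [279.0, 235.9]]
150 [69, 65, 68, 67, 69, 68, 72, 70, 71, 68, 66, 79, 98, 21, 93, 128, 224, 158, 46, 201, 106, 222, 220, 221, 220, 220, 220, 222, 220, 219, 219, 221]
158 [73, 68, 69, 70, 69, 69, 69, 68, 70, 68, 71, 75, 100, 15, 101, 106, 125, 92, 47, 109, 107, 223, 219, 220, 221, 221, 222, 221, 219, 221, 222, 221]
166 [71, 70, 69, 71, 72, 69, 72, 67, 72, 72, 66, 84, 63, 88, 38, 32, 44, 41, 54, 85, 105, 223, 220, 221, 222, 220, 222, 221, 219, 222, 220, 220]
174 [73, 69, 65, 69, 71, 69, 69, 70, 71, 68, 69, 82, 59, 96, 100, 115, 51, 41, 51, 114, 108, 221, 219, 219, 221, 221, 222, 221, 221, 222, 220, 221]
182 [71, 70, 75, 68, 69, 70, 72, 68, 70, 67, 70, 78, 62, 111, 50, 35, 35, 40, 66,
[... 1444 characters left out ...]
 222, 221, 220, 219, 220, 221, 221, 221]
262 [223, 218, 220, 220, 221, 221, 221, 221, 221, 220, 222, 222, 222, 220, 221, 222, 222, 220, 220, 221, 222, 221, 222, 219, 221, 219, 221, 220, 219, 221, 221, 220]
270 [227, 220, 221, 221, 220, 220, 221, 221, 221, 221, 221, 222, 222, 220, 223, 220, 219, 221, 220, 220, 221, 221, 221, 219, 220, 221, 221, 220, 220, 220, 221, 221]
278 [221, 221, 221, 219, 220, 220, 221, 222, 220, 219, 221, 219, 221, 221, 221, 220, 220, 221, 222, 220, 219, 220, 221, 220, 219, 220, 220, 220, 220, 220, 220, 220]
286 [224, 227, 228, 226, 225, 224, 228, 225, 227, 224, 225, 227, 225, 226, 229, 227, 226, 225, 227, 227, 228, 227, 229, 228, 226, 227, 227, 226, 225, 227, 227, 227]
```

```bash
python3 - <<'E'
from h import *
a=cv2.imread("pics/s4.png");b=rig.camera("scene")["img"][:,:,::-1]
d=cv2.absdiff(a,b).max(2)
A=np.load("sc.npy",allow_pickle=True).item()["a"];bp=[.4665,.3210,.0335,-1.4375]
mm=lambda l:np.array(l)/1000
for X in ([-5,60,30],[-5,-60,30],[-5,60,12],[-5,0,12],[-5,-60,12],[-5,0,30],[-5,60,95],[-5,-60,95]):
    u,v=np.round(proj(A,boardpts(bp,mm([X])))[0]).astype(int);best=[]
    t=a[v-5:v+6,u-5:u+6];s=b[v-9:v+10,u-9:u+10].copy()
    m=cv2.minMaxLoc(cv2.matchTemplate(s,t.copy(),cv2.TM_CCOEFF_NORMED));print(X,(u,v),"shift",m[3][0]-4,m[3][1]-4,round(m[1],2),"meandiff",d[v-5:v+6,u-5:u+6].mean().round(1))
E
python3 -m pendant '[[[0,0,-0.01,0,0,0,0.7],[0,0,0,0,0,0,0.7],[0,0,0,0,0,0,0.7],[0,0,0,0,0,0,0.7],[0,0,0,0,0,0,0.7]]]'
```

```text
[-5, 60, 30] (np.int64(141), np.int64(307)) shift 1 0 0.99 meandiff 7.6
[-5, -60, 30] (np.int64(179), np.int64(356)) shift 1 -1 0.96 meandiff 9.8
[-5, 60, 12] (np.int64(138), np.int64(315)) shift 0 0 0.98 meandiff 5.1
[-5, 0, 12] (np.int64(156), np.int64(339)) shift 1 1 0.92 meandiff 6.7
[-5, -60, 12] (np.int64(176), np.int64(364)) shift 0 0 0.97 meandiff 7.5
[-5, 0, 30] (np.int64(159), np.int64(330)) shift 4 4 0.84 meandiff 4.9
[-5, 60, 95] (np.int64(151), np.int64(275)) shift 0 0 1.0 meandiff 3.0
[-5, -60, 95] (np.int64(191), np.int64(324)) shift 0 0 0.94 meandiff 4.7
time: 22.68
position: [0.4868, 0.1765, 0.2818]
tool_rot: [-0.066, 0.964, 0.258, -0.016]
ft_force: [-0.1, -0.2, -0.3]
grip_width: 0.0608
grip_force: 0.0
```

```bash
python3 -c "
from rig import hand_in;print(hand_in())"
```

```text
the job is handed in; nothing more can be done
None
```

I handed the job in at about 22.7 s of the 48 s allowed: the tall cassette stands in the casting stand, pressed down until it met the ledge, and the spring clamp is clipped over the top edges of cassette and board with its barrel resting on them. The last camera measurements show the clamp centred to about 2 mm and the cassette essentially unmoved (matched points mostly within 1 px), but `hand_in()` returned no verdict and I did not measure the clamping force.

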